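# Load the tall cartridge into the reader through its dust flap

## Task

Take the tall square cartridge out of the orange rack and load it upright into the reader: hold it while you push it down through the sprung dust flap until it stands on the bottom of the well, then let go. Leave the short cartridge where it is in the rack.

Things in the scene. Friction and masses are not known exactly. Their poses are not given: they have to be found in the camera images.
- tall_mid (a point): Centre of the tall cartridge, a stick 150 mm tall, 150 g, z up, x and y normal to its faces. Lower 100 mm: white, 30 x 30 mm; top 50 mm: black grip head, 24 x 24 mm, pinched on any two opposite faces. Stands in one of 3 wells (85 mm apart in a row along y, 3 mm play, 30 mm deep, floor 10 mm above bench) of an orange rack 60 x 250 x 40 mm; lift straight up. Another holds a round vial.
- short_mid (a point): Centre of the short cartridge, like the tall one but only 95 mm tall, in another well of the same rack. To be left alone.
- well_mouth (a point): Centre of the sample well's mouth in the top of the reader, a fixed white instrument 200 x 240 x 110 mm (top 110 mm above bench); z up, x and y along the well's sides. Well: vertical square shaft 56 x 56 mm, 90 mm deep, flat floor; the tall cartridge standing in it sticks out 60 mm. A black screen on the top, 105 mm away on the +y side, rises 80 mm above it.
- flap (a joint): Angle (rad) of the steel-grey dust flap, 52 x 52 mm, 5 mm below the well's mouth: 0 shut (level), 1.5 hanging down in the well. Hinged at the well's +x side, swings down only. A spring shuts it, resisting with 2 to 8 N: the cartridge's weight alone does not open it. It then leans on the cartridge in the well, pushing it lightly to the -x side.

How it is judged:
By the outcome, as a careful person would: the job done as asked, in the order asked, and still so for the second after the job is handed in, with the robot touching nothing.
It also fails if it takes over 32 s, if anything falls off the work surface, if the arm or the gripper's body presses on something with over 40 N, if the wrist force passes 120 N, or if a joint passes its speed limit or range.

## Robot

A 6-joint arm with a two-finger parallel gripper is mounted at the origin on the work surface. World frame = base frame: x ahead of the robot, y to its left, z up, the work surface at z = 0. Lengths are in m, angles in rad, forces in N, time in s.
With the tool pointing down it reaches from about 0.35 to 0.975 m from the base axis. Payload 17.4 kg.
Tool frame: the origin (TCP) lies on the centre line of the jaws, within the pads' length; the fingertips stand 14 mm ahead of it and the grasp point (between the pads) lies 5 mm behind it; z points along the fingers, y is the direction in which the jaws open and shut (so a half turn about z gives the same grasp; the last joint's range is limited). The gripper opens to 85 mm and grips with 20 to 120 N. Pads are 22 mm wide; open, the fingers measure 114 mm over their backs; the gripper's body (76 mm by 85 mm) begins 54 mm behind the grasp point. The pads swing forward as they close: fully open they stand 13 mm farther back than shut.
Start: joints at [-1.262, 0.116, 1.442, -0, 1.584, -0.038], TCP at [0.229, -0.635, 0.221] pointing down, gripper open.
Joint ranges: [-2.83, 2.83], [-0.83, 2.19], [0.07, 2.5], [-1.14, 4.28], [0.01, 3], [-2.97, 2.97]. Speed limits (rad/s): [1.89, 1.89, 2.22, 3.14, 3.14, 3.14].

## Interface

Orientations are given as a rotation vector (axis times angle).
In Python, from cell import manip, optics gives the robot as it stands. Calls block until the motion is done:
- manip.movep(position, orientation): joint-space move of the TCP to a pose.
- manip.move_linear(position, attitude=None, max_speed=0.15, contact_N=None): straight line of the TCP; attitude=None keeps the orientation; max_speed is the mean speed in m/s. With contact_N (N) it stops when the force on the tool has changed by that much, and returns True; else False.
- manip.move_j(angles): joint-space move.
- manip.open_jaws() and manip.clamp(grasp_force=None): open the fingers fully, or close them until they stop; grasp_force is the grip in N (None keeps the last).
- manip.pause(seconds).
- manip.ik(position, orientation): joint angles nearest the present ones, or None.
- optics.snapshot(name): name is "side" or "top" or "wrist"; returns (picture, depth): 480x640x3 uint8, red, green, blue; 480x640 float32, m along the optical axis (not along the pixel's ray), 0 where there is no reading.
- optics.camera_params(name): a dict with "fx", "fy", "cx", "cy" (pixels), "R" (3x3) and "t" (3): a world point X has camera coordinates R X + t. Camera axes: x right, y down, z forward; pixel columns grow to the right and rows downward; lengths in m; the calibration is good to about 2 mm. A picture is of the moment at which its call begins: read the wrist's pose just before it. camera_params takes no time and is no camera call; for the wrist camera it gives the pose at the moment of the call.
A pose or a line that the arm cannot do raises manip.MotionError and nothing moves.
- manip.sign_off(): hands the job in, once; it reports no verdict.
Trained networks look in the newest picture that a camera, given by its name, has taken for a name from the list of things; names that differ only in an ending like _2 or _b are one class to them, and where a whole thing is asked for, a point or a joint stands for the part that bears it (a point fixed in the world has none). Each returns a list of dicts, best first, with "score" (0 to 1); they miss things now and then, are a little off and sometimes report something else, mostly with a low value. They report only what shows in the picture. A call takes as long as a camera call.
- optics.look_for(camera, target): "position" ([x, y, z] in m, in world coordinates, good to about 4 mm: the middle of the surface that is visible of it).
- optics.pinpoint(camera, target): "position" ([x, y, z] in m, in world coordinates, good to about 4 mm: a listed point, or the origin of a listed thing).
Readings, each from a call of its own:
- manip.current_t(): time.
- manip.current_q(): joint angles.
- manip.current_joint_vel(): joint speeds.
- manip.current_joint_torque(): joint torques, N m.
- manip.current_eef_pos(): TCP position.
- manip.current_ee_rot(): TCP orientation.
- manip.current_ft_force(): force on the tool from outside, world axes, zero at the start.
- manip.current_moment(): the same for the moment, N m.
- manip.current_opening(): finger opening in m.
Only numpy, scipy, OpenCV 4.12 (cv2) and the standard library are available. Lean on these libraries where they do the work, as an engineer would, in place of code of your own. Each camera call takes 0.05 s, during which the arm holds its last target. There are 200 camera calls.

## Working session

There is one attempt and no reset: what is moved stays moved. The work goes in short steps, each a Python script; the robot and the scene stay as the last script left them, time stands still between calls to the robot, and variables do not carry over. Pictures are saved under pics/ and viewed, about 8 in all and at most 12, crops included, and the job is handed in when it is done.

```bash
mkdir -p pics; python3 - <<'E'
from cell import manip, optics
import cv2, numpy as np
ims=[]
for c in ["side","top"]:
    p,d=optics.snapshot(c); np.savez(f"pics/{c}.npz",p=p,d=d,**optics.camera_params(c))
    cv2.imwrite(f"pics/{c}.png",p[:,:,::-1])
    for n in ["tall_mid","short_mid","well_mouth"]:
        print(c,n,[(np.round(r["position"],3),round(r["score"],2)) for r in optics.pinpoint(c,n)[:3]])
print(manip.current_t(),manip.current_ee_rot())
E
```

```text
side tall_mid [(array([ 0.463, -0.16 ,  0.087]), 0.82), (array([ 0.476, -0.328,  0.057]), 0.24)]
side short_mid [(array([ 0.475, -0.33 ,  0.057]), 0.62)]
side well_mouth [(array([0.496, 0.193, 0.113]), 0.86)]
top tall_mid [(array([ 0.46 , -0.16 ,  0.085]), 0.7)]
top short_mid [(array([ 0.479, -0.327,  0.056]), 0.68), (array([ 0.463, -0.157,  0.088]), 0.54)]
top well_mouth [(array([0.492, 0.197, 0.112]), 0.8)]
0.4 [-3.09432699e+00 -5.42066968e-01  7.15592421e-05]
```

View pics/top.png

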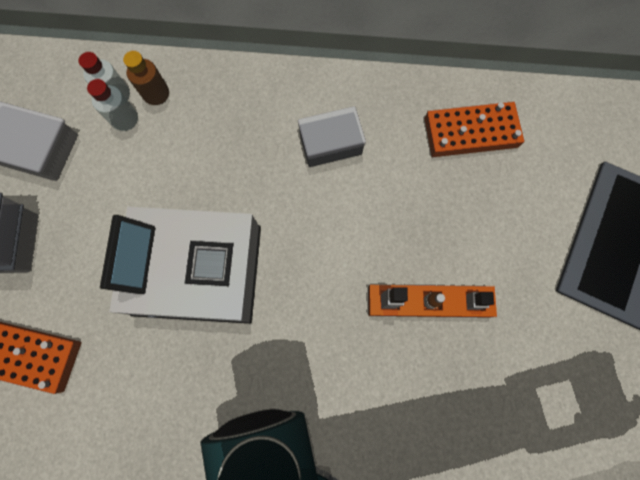

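View pics/side.png

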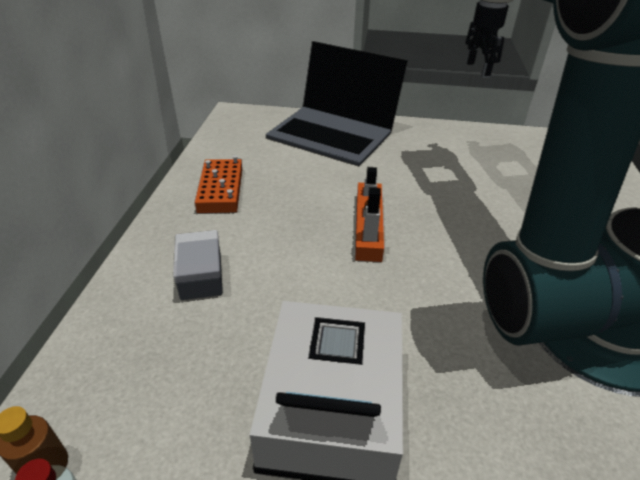

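Top view: the rack is at px x370–496, y283–317, with tall at (398,296), vial at (437,298) and short at (483,299). The reader well is at (209,263), screen on its left (+y). The side view agrees. Next I'll get the yaws and centres from depth.

```bash
cat > geo.py <<'E'
import numpy as np, cv2
def cloud(d,c):
    v,u=np.mgrid[:480,:640]
    P=np.stack([(u-c["cx"])/c["fx"]*d,(v-c["cy"])/c["fy"]*d,d],-1)
    X=(P-c["t"])@c["R"]; X[d<=0]=np.nan
    return X
def rect(xy): # centre, size, yaw of side in (-45,45]
    (cx,cy),(w,h),a=cv2.minAreaRect((xy*1000).astype(np.float32))
    while a>45: a-=90; w,h=h,w
    while a<=-45: a+=90; w,h=h,w
    return np.round([cx,cy,w,h],1),round(a,1)
E
python3 - <<'E'
from geo import *
for n in ["top","side"]:
    f=np.load(f"pics/{n}.npz"); X=cloud(f["d"],f); p=f["p"].astype(int)
    x,y,z=X[...,0],X[...,1],X[...,2]; r,g,b=p[...,0],p[...,1],p[...,2]
    def q(name,m): 
        if m.sum()>8: print(n,name,m.sum(),rect(X[m][:,:2]),np.round(np.median(X[m],0),4))
    near=lambda cx,cy,s:(abs(x-cx)<s)&(abs(y-cy)<s)
    org=(r>1.7*g)&(r>2*b)&(r>120)
    q("rack",org&near(.47,-.245,.17)&(abs(z-.04)<.008))
    q("tallhead",near(.462,-.16,.03)&(abs(z-.16)<.006))
    q("shorthead",near(.477,-.328,.03)&(abs(z-.105)<.006))
    q("readertop",near(.494,.195,.17)&(abs(z-.11)<.006)&(r>120))
    q("frame",near(.494,.195,.05)&(abs(z-.11)<.01)&(r<70))
    q("flap",near(.494,.195,.022)&(z>.09))
E
```

```text
top rack 2190 (array([ 469.5, -241.9,   58.6,  250. ]), 3.8) [ 0.4632 -0.2449  0.0403]
top tallhead 204 (array([ 464.2, -156.7,   22.9,   24.5]), 4.2) [ 0.4638 -0.1562  0.1603]
top shorthead 186 (array([ 475.8, -325.8,   23.9,   24.1]), 4.2) [ 0.4758 -0.3259  0.105 ]
top readertop 10043 (array([498.6, 242.6, 200.9, 241.1]), 1.1) [0.4911 0.2327 0.1104]
top frame 658 (array([498.4, 191.9,  80.1,  80.8]), 1.2) [0.4956 0.191  0.1115]
top flap 544 (array([494.4, 194.9,  43. ,  43.7]), 0.1) [0.4941 0.1947 0.107 ]
side rack 637 (array([ 469.8, -241.4,   59.2,  250.6]), 3.9) [ 0.4826 -0.2021  0.0392]
side tallhead 101 (array([ 463.2, -157.2,   22.7,   27. ]), 3.9) [ 0.4636 -0.1545  0.1588]
side shorthead 70 (array([ 474.9, -324.9,   21.8,   25.9]), 4.7) [ 0.475  -0.3234  0.1039]
side readertop 12388 (array([497.2, 240. , 200.2, 243.6]), 1.1) [0.4883 0.2493 0.1094]
side frame 875 (array([497.6, 191.7,  80.6,  83. ]), 1.2) [0.4995 0.1992 0.1103]
side flap 636 (array([494. , 194.9,  43.9,  43.6]), 0.4) [0.494  0.1958 0.1059]
```

Both cameras agree within about 2 mm: tall at (0.464,−0.157) with yaw 4°, well at (0.498,0.192) with yaw 1.15°. I'll grip across x, away from the neighbours and the screen.

```bash
cat >> geo.py <<'E'
from scipy.spatial.transform import Rotation as R
def att(a,s):
    y=s*np.array([np.cos(a),np.sin(a),0]); z=np.array([0,0,-1.])
    return R.from_matrix(np.stack([np.cross(y,z),y,z],1)).as_rotvec()
A_T,A_W=np.radians(4.0),np.radians(1.15)
T=np.array([.4637,-.157]); W=np.array([.498,.192])
E
python3 - <<'E'
from geo import *
from cell import manip
best=None
for s in (1,-1):
    a=manip.ik([*T,.26],att(A_T,s)); b=manip.ik([*W,.26],att(A_W,s))
    print(s,a,b)
    if a is not None and b is not None:
        c=max(abs(a[5]),abs(b[5]))
        if best is None or c<best[0]: best=(c,s)
s=best[1]; print("s",s); open("sgn","w").write(str(s))
manip.movep([*T,.23],att(A_T,s)); print(manip.current_t())
manip.move_linear([*T,.133],max_speed=.15,contact_N=10)
manip.clamp(60); print(manip.current_t(),manip.current_opening(),manip.current_eef_pos(),manip.current_ft_force())
E
```

```text
1 [-3.78577399e-01 -3.01479735e-01  1.76859820e+00 -4.44089210e-16
  1.67447419e+00 -4.48390569e-01] [ 3.20185799e-01 -2.01180749e-01  1.68663205e+00 -4.44089210e-16
  1.65614135e+00  3.00114513e-01]
-1 [-3.78577399e-01 -3.01479735e-01  1.76859820e+00 -4.44089210e-16
  1.67447419e+00  2.69320208e+00] [ 3.20185799e-01 -2.01180749e-01  1.68663205e+00 -4.44089210e-16
  1.65614135e+00 -2.84147814e+00]
s 1
2.325
3.7167 0.022747862114929202 [ 0.4639075  -0.15707893  0.13344804] [-0.29994955  0.22450784  4.73611135]
```

```bash
python3 - <<'E'
from geo import *
from cell import manip, optics
s=int(open("sgn").read())
c,w=np.cos(A_W),np.sin(A_W); off=W-.007*np.array([c,w])
print(manip.move_linear([*T,.27],max_speed=.15))
print(manip.current_t(),manip.current_opening(),manip.current_ft_force())
manip.move_linear([*off,.27],attitude=att(A_W,s),max_speed=.2)
print(manip.current_t(),manip.current_eef_pos(),manip.current_opening())
for n in ["side","top"]:
    p,d=optics.snapshot(n); np.savez(f"pics/{n}2.npz",p=p,d=d,**optics.camera_params(n))
    X=cloud(d,optics.camera_params(n)); m=(abs(X[...,0]-off[0])<.04)&(abs(X[...,1]-off[1])<.04)&(X[...,2]>.118)&(X[...,2]<.235)&(p[...,0]>120)
    if m.sum()>5: print(n,m.sum(),np.round(np.percentile(X[m],[2,50,98],axis=0),4))
p,d=optics.snapshot("side"); cv2.imwrite("pics/side2.png",p[:,:,::-1])
E
```

```text
False
4.7833 0.022568607445360763 [-0.43959024 -0.20929375 -2.10885258]
6.6833 [0.49102417 0.19126148 0.27007129] 0.022503795924020256
side 27 [[0.4753 0.1844 0.1858]
 [0.5052 0.2038 0.2056]
 [0.5065 0.2059 0.2325]]
```

View pics/side2.png

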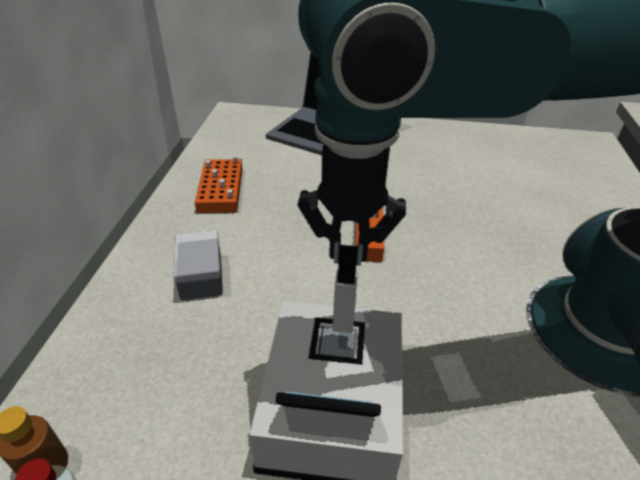

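Side view: the cartridge hangs vertically at (345,300), directly above the flap. Its faces measured from depth match the planned position (x 0.475–0.506). Inserting.

```bash
python3 - <<'E'
from geo import *
from cell import manip, optics
p0=np.array(manip.current_eef_pos())
for z,v,f in [(.235,.1,15),(.200,.05,25),(.155,.05,25),(.137,.02,12)]:
    h=manip.move_linear([p0[0],p0[1],z],max_speed=v,contact_N=f)
    print(z,h,round(manip.current_t(),2),np.round(manip.current_eef_pos(),4),np.round(manip.current_ft_force(),1),round(manip.current_opening(),4))
    if h: break
p,d=optics.snapshot("side"); cv2.imwrite("pics/side3.png",p[200:420,220:460,::-1].repeat(2,0).repeat(2,1))
E
```

```text
0.235 False 7.33 [0.4909 0.1913 0.2347] [ 1.2 -0.4 -0.9] 0.0227
0.2 False 8.18 [0.4909 0.1914 0.1999] [-2.6 -0.  -1.5] 0.0225
0.155 False 9.23 [0.491  0.1914 0.1551] [-3.2  0.3 -2.7] 0.0226
0.137 True 9.85 [0.491  0.1914 0.1435] [-1.   0.2  5.7] 0.0223
```

View pics/side3.png

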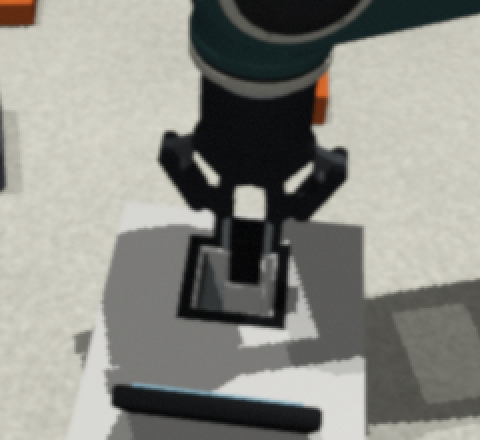

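Floor contact came at TCP z 0.1435, exactly as predicted, and the picture shows the head inside the frame with the flap open. I'll ease the cartridge to the −x wall so the flap can't tip it on release, then set it down and let go.

```bash
python3 - <<'E'
from geo import *
from cell import manip, optics
def rep(k,h): print(k,h,round(manip.current_t(),2),np.round(manip.current_eef_pos(),4),np.round(manip.current_ft_force(),1))
p=np.array(manip.current_eef_pos()); u=np.array([np.cos(A_W),np.sin(A_W)])
p[2]+=.0015; rep("up",manip.move_linear(p,max_speed=.02))
q=p.copy(); q[:2]-=.009*u
rep("-x",manip.move_linear(q,max_speed=.015,contact_N=4))
q=np.array(manip.current_eef_pos()); q[2]=.139
rep("down",manip.move_linear(q,max_speed=.015,contact_N=8))
manip.open_jaws(); rep("open",manip.current_opening())
q=np.array(manip.current_eef_pos()); q[2]=.28
rep("retreat",manip.move_linear(q,max_speed=.15,contact_N=8))
manip.movep([.45,-.1,.30],manip.current_ee_rot()); rep("away",0)
ims=[]
for n in ["top","side"]:
    im,d=optics.snapshot(n); X=cloud(d,optics.camera_params(n)); x,y,z=X[...,0],X[...,1],X[...,2]
    m=(abs(x-.49)<.04)&(abs(y-.192)<.03)&(z>.155)&(z<.18)
    if m.sum()>8: print(n,m.sum(),rect(X[m][:,:2]),np.round(np.median(X[m],0),4))
    ims.append(im[200:440,100:420] if n=="top" else im[200:440,200:520])
cv2.imwrite("pics/end.png",cv2.resize(np.hstack(ims)[:,:,::-1],(800,300)))
for t in ["tall_mid","short_mid"]: print(t,[(np.round(r["position"],3),round(r["score"],2)) for r in optics.pinpoint("side",t)[:2]])
E
```

```text
up False 10.16 [0.491  0.1914 0.1448] [-0.8  0.6 -1.4]
-x True 10.62 [0.4849 0.1913 0.1449] [3.9 1.1 1.8]
down True 10.87 [0.4851 0.1913 0.1435] [-0.8 -0.7  4.6]
open 0.08568734786895087 11.5 [0.4851 0.1913 0.1432] [0.5 0.4 0.7]
retreat False 12.56 [0.4849 0.1912 0.2789] [ 0.8  0.9 -0.4]
away 0 13.69 [ 0.4502 -0.0993  0.2997] [ 0.   0.2 -0.1]
top 231 (array([485.9, 190.8,  24.1,  24.1]), 0.3) [0.4849 0.189  0.1701]
side 294 (array([485. , 190.3,  23.7,  24.9]), 0.8) [0.4849 0.196  0.1688]
tall_mid [(array([0.483, 0.189, 0.099]), 0.91)]
short_mid [(array([ 0.474, -0.33 ,  0.057]), 0.88)]
```

View pics/end.png

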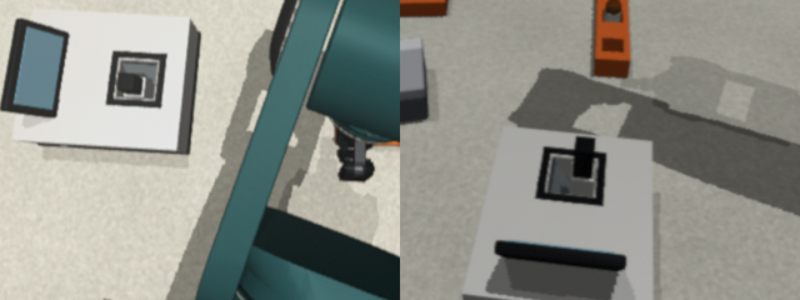

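The picture shows the cartridge upright against the −x side of the well (right crop, head at about (584,158)). Its top is at z 0.170, as it should be. The rack and short cartridge are unmoved, so I'm handing in.

```bash
python3 -c "
from cell import manip
print(manip.sign_off(), manip.current_t())"
```

```text
the job is handed in; nothing more can be done
the job is handed in; nothing more can be done
```

The tall cartridge is standing in the reader's well, and I handed the job in at about 14 s on the robot's clock, inside the 32 s limit.

- **What I did:** I gripped it by the head and lifted it straight out of the rack. I held it while pushing it down through the flap until it touched the floor at the expected height. I then eased it against the −x wall so the flap could not tip it, set it down, let go and moved the arm clear.
- **Final position:** the top of the cartridge measured 0.170 m from the top camera and 0.169 m from the side camera; standing on the floor it should be 0.170 m. It looked upright, with its yaw within about 1° of the well's.
- **Short cartridge:** it is still in the rack, within about 3 mm of where it started.
- **Forces:** the highest reading I printed was about 6 N.

No checks failed or disagreed. The only deviation was the finger opening, which read 22.5 mm on the 24 mm head throughout the carry; the grip did not slip.

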